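# Swing the hasp of the yellow tool box over its staple

### The arm

A 6-joint arm with a two-finger parallel gripper is mounted at the origin on the work surface; the furniture and walls round the work are solid. World frame = base frame: x ahead of the robot, y to its left, z up, the work surface at z = 0. Lengths are in m, angles in degrees, forces in N, time in s.
With the tool pointing down it reaches from about 0.4 to 0.825 m from the base axis. Payload 7 kg.
Tool frame: the origin (TCP) lies midway between the tips of the shut fingers; the grasp point (between the pads) lies r.grip_depth behind it (r.grip_depth is the distance from the TCP to the grasp point, in m); z points along the fingers, y is the line along which they close (so a half turn about z gives the same grasp; the last joint's range is limited). The gripper opens to 88 mm and grips with 3 to 60 N. Pads are 19 mm wide; open, the fingers measure 130 mm over their backs; the gripper's body (78 mm by 193 mm) begins 47 mm behind the grasp point.
Start: joints at [90.934, 20.546, 0.682, 0, -70.136, -16.507], TCP at [0.181, 0.65, 0.227] pointing down, gripper open.
Joint ranges: [-176.03, 176.03], [-82.01, 121.73], [-58.28, 71.71], [-173.87, 95.51], [-174.79, -0.11], [-173.66, 173.66]. Speed limits (degrees/s): [136.94, 136.94, 172.46, 180, 180, 180].

### API

Orientations are given as [roll, pitch, yaw] about the fixed x, y, z axes, in that order (R = Rz(yaw) Ry(pitch) Rx(roll)).
In Python, from plant import r gives the robot as it stands.
- The arm moves only by the tool drive_effector, called after ">>>" as a command line: name --pt "numbers of a row" for each row, then --argument value for the rest. Schema: {"type":"object","properties":{"segments":{"type":"object","properties":{"increments":{"type":"array","items":{"type":"array","items":{"type":"number"},"minItems":6,"maxItems":6},"minItems":1,"maxItems":12}},"additionalProperties":false,"required":["increments"]},"finger_gap":{"type":"number"},"force":{"type":"number"},"only":{"type":"string"},"quiet":{"type":"boolean"},"lines":{"type":"string"}},"required":["segments"],"additionalProperties":false}. segments is an object whose key "increments" holds a list of rows, 1 to 12 of them, each of 6 numbers: dx, dy, dz in m, then a rotation vector rx, ry, rz in degrees; each row is the pose to reach, as a shift and turn from the pose commanded when the call began, along the tool's axes at that moment; what a row does not reach only later rows make up. A row lasts 1/12 s, in which the tool goes at most 0.0417 m and 7.16 degrees, less where a joint would pass 70% of its speed; a pose out of reach is approached as far as the arm can. finger_gap is the finger opening in m, set as the call begins (left out keeps the last). The fingers move at their own pace and stop on an object; force is the grip in N (left out, the last holds). Time passes only in rows, so rows that do not move let the fingers close. The tool returns the time, the measured TCP pose, the force, the opening and the grip force at its end. only (a regular expression) keeps the lines of the reply that match it, lines (a string "A,B") keeps lines A to B, and quiet returns only ok. Input that does not fit is refused with a message, and nothing moves.
- r.get_state(): the state, without advancing time (a new reading comes with each control period).
- r.capture(name): name is "scene" or "top"; returns a dict with "frame" (384x512x3 uint8, red, green, blue), "z_map" (384x512 float32, m along the optical axis (not along the pixel's ray), 0 where there is no reading), "fx", "fy", "cx", "cy" (pixels), "D" ([k1, k2, p1, p2, k3] as OpenCV has them; the pictures are not rectified), "cam_to_world" (4x4, takes a point from camera to world coordinates). Camera axes: x right, y down, z forward; pixel columns grow to the right and rows downward; lengths in m; the calibration is good to about 2 mm. A picture is of the moment at which its call begins.
- r.close_job(): hands the job in; it is judged then, once.
The state is a dict: "time_s": time; "joints": joint angles; "qd": joint speeds; "joint_torque": joint torques, N m; "tcp_pos": TCP position; "eef_rot": TCP orientation; "contact_force": force on the tool from outside, world axes, zero at the start; "moment": the same for the moment, N m; "gripper_width": finger opening in m; "gripper_force": force on a finger pad.
Only numpy, scipy, OpenCV 4.12 (cv2) and the standard library are available. Lean on these libraries where they do the work, as an engineer would, in place of code of your own. Each camera call takes 0.05 s, during which the arm holds its last target. There are 200 camera calls.

### The job

Get the yellow tool box ready for its padlock: swing the hasp on its lid over the staple and down until it lies flat on the lid, then let go. Leave the hasp of the green tool box standing open as it is.

Things in the scene. Friction and masses are not known exactly. Their poses are not given: they have to be found in the camera images.
- yellow_case: Yellow steel tool box, 150 deep (x) x 190 wide (y) x 80 mm tall, fixed, its two-leaf lid shut. Origin: centre of the underside; z up; its front is -x, yaw -1 to 1 rad. A steel hasp plate, 90 long, 32 wide, 3 mm thick, is hinged on the lid on an axis along the box's y at x = +24, y = 0, z = 84.5 mm; shut, it lies flat from there to x = -66 mm, upper face at z = 86 mm.
- yellow_hasp (a joint): Hinge angle of the yellow box's hasp, rad: 0 shut, flat over the staple; pi/2 upright; starts open at 1.7 to 2.1, leaning to the box's +x (stop at 2.4). At angle a its end is at x = 24 - 90 cos a, z = 84.5 + 90 sin a mm in the box's frame. It stays where it is left; about 1 N at its end moves it. Its slot spans 24 to 52 mm from the hinge; beyond that the plate is plain, fit to press or pinch.
- yellow_staple (a point): Top of the staple (the catch) on the yellow box: a fixed steel loop on the lid, 19 mm long along the box's x, 5 mm thick. This point is at x = -14, y = 0, z = 100 mm in the box's frame. The shut hasp's slot passes over it, so that it stands 14 mm above the plate.
- green_hasp_tab (a point): The green tool box, fixed, same make and size as the yellow one, has the same hasp, also standing open, to be left alone. This is the point on that hasp's plain end, 72 mm from its hinge, on the middle of the plate.

How it is judged:
By the outcome, as a careful person would: the job done as asked, in the order asked, and still so for the second after the job is handed in, with the robot touching nothing.
It also fails if it takes over 29 s, if anything falls off the work surface, if the arm or the gripper's body presses on something with over 40 N, if the wrist force passes 120 N, or if a joint passes its speed limit or range.

## Working session

There is one attempt and no reset: what is moved stays moved. The work goes in short steps, Python scripts to look and compute and a tool call to move; the robot and the scene stay as the last step left them, time stands still between calls to the robot, and variables do not carry over. Pictures are saved under pics/ and viewed, at most 10 in all, crops included, and the job is handed in when it is done.

```bash
ls; mkdir -p pics
```

Create h.py:
```python
import numpy as np,cv2
from plant import r
def cap(n):
    return r.capture(n)
def pts(c):
    h,w=c["z_map"].shape
    u,v=np.meshgrid(np.arange(w),np.arange(h))
    K=np.array([[c["fx"],0,c["cx"]],[0,c["fy"],c["cy"]],[0,0,1.]])
    p=cv2.undistortPoints(np.stack([u,v],-1).reshape(-1,1,2).astype(np.float64),K,np.array(c["D"],float)).reshape(h,w,2)
    z=c["z_map"]
    P=np.dstack([p[...,0]*z,p[...,1]*z,z])
    T=np.array(c["cam_to_world"])
    W=P@T[:3,:3].T+T[:3,3]
    W[z==0]=np.nan
    return W
```

Run:
```python
from h import *
for n in("scene","top"):
    c=cap(n);cv2.imwrite(f"pics/{n}0.png",c["frame"][...,::-1]);np.savez(f"{n}0.npz",W=pts(c),f=c["frame"])
    print(n,c["fx"],np.round(c["cam_to_world"],3).tolist())
print(r.get_state(),r.grip_depth)
```

```text
pics
plant.py
scene 412.9708959816492 [[0.426, -0.654, 0.626, -0.017], [-0.905, -0.302, 0.299, -0.245], [-0.007, -0.694, -0.72, 0.726], [0.0, 0.0, 0.0, 1.0]]
top 378.080935432686 [[0.027, -0.993, 0.112, 0.426], [-1.0, -0.027, -0.004, -0.005], [0.007, -0.112, -0.994, 0.951], [0.0, 0.0, 0.0, 1.0]]
{'time_s': 0.1, 'joints': array([ 9.09365322e+01,  2.05885255e+01,  6.39033294e-01, -1.66748484e-02,
       -7.01370746e+01, -1.65062662e+01]), 'qd': array([-0.01556529, -0.05707493,  0.22862638,  0.14717907,  0.07113799,
        0.01694615]), 'joint_torque': array([-2.98324048e-03, -5.84165704e+01,  2.93752491e+01,  7.01560423e+00,
        1.01923183e-02, -5.23477411e-05]), 'tcp_pos': array([0.18109995, 0.6497929 , 0.22570632]), 'eef_rot': array([ 1.79912547e+02, -9.56728560e-03, -1.55754042e+01]), 'contact_force': array([ 0.14803799,  0.0806365 , -0.75869481]), 'moment': array([-0.01548155,  0.03392088,  0.01714357]), 'gripper_force': 0.0, 'gripper_width': 0.08759849350399504} 0.0188
```

View pics/scene0.png

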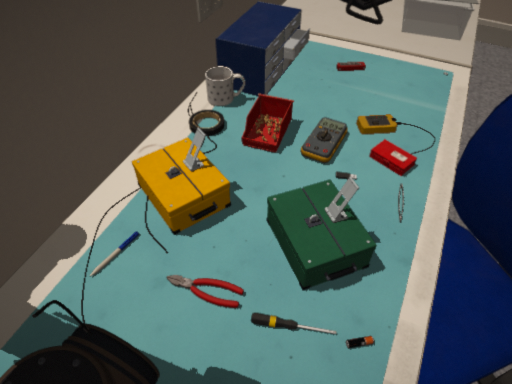

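View pics/top0.png

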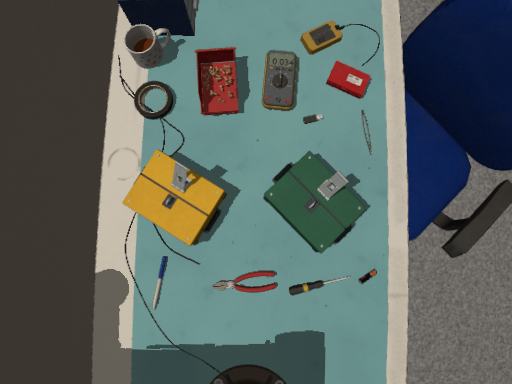

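The scene picture shows the yellow box at about (182,183) with its hasp up at (195,150). In the top picture the yellow box is at (175,197), with the staple at (169,201) and the hasp at (181,176). The green box is at (316,202).

Create m.py:
```python
from h import *
import sys
def box(W,f):
    hsv=cv2.cvtColor(f,cv2.COLOR_RGB2HSV)
    m=(hsv[...,0]>15)&(hsv[...,0]<32)&(hsv[...,1]>150)&(hsv[...,2]>100)&(abs(W[...,2]-.08)<.006)
    n,l,s,_=cv2.connectedComponentsWithStats(m.astype(np.uint8));k=1+np.argmax(s[1:,4])
    P=W[l==k]
    return P,cv2.minAreaRect((P[:,:2]*1000).astype(np.float32))
```

Run:
```python
from m import *
for n in("top","scene"):
    d=np.load(n+"0.npz");W,f=d["W"],d["f"]
    P,R=box(W,f);print(n,R,np.median(P[:,2]),len(P))
    # points above lid near box
    c=np.array(R[0])/1000
    m=(W[...,2]>.09)&(np.hypot(W[...,0]-c[0],W[...,1]-c[1])<.13)
    Q=W[m];v,u=np.where(m);print(len(Q))
    print(np.round(Q[::max(1,len(Q)//25)]*1000).tolist())
```

```text
top ((488.5401306152344, 207.11468505859375), (190.57809448242188, 79.02169799804688), 60.03493118286133) 0.07958214756711479 2566
274
[[586.0, 167.0, 162.0], [582.0, 160.0, 164.0], [579.0, 171.0, 153.0], [577.0, 169.0, 151.0], [576.0, 172.0, 147.0], [573.0, 147.0, 164.0], [572.0, 150.0, 159.0], [571.0, 160.0, 150.0], [571.0, 171.0, 139.0], [568.0, 146.0, 159.0], [567.0, 154.0, 150.0], [567.0, 162.0, 138.0], [565.0, 170.0, 134.0], [565.0, 179.0, 122.0], [561.0, 149.0, 147.0], [560.0, 153.0, 141.0], [559.0, 183.0, 114.0], [557.0, 176.0, 113.0], [553.0, 153.0, 126.0], [552.0, 183.0, 101.0], [550.0, 183.0, 98.0], [548.0, 186.0, 94.0], [546.0, 159.0, 116.0], [545.0, 165.0, 107.0], [543.0, 161.0, 106.0], [539.0, 161.0, 101.0], [511.0, 193.0, 98.0], [502.0, 200.0, 95.0]]
scene ((517.768310546875, 188.3991241455078), (191.43032836914062, 151.84841918945312), 60.266090393066406) 0.08028291060314452 3465
358
[[586.0, 171.0, 163.0], [580.0, 157.0, 164.0], [575.0, 154.0, 162.0], [577.0, 169.0, 151.0], [574.0, 162.0, 152.0], [569.0, 154.0, 156.0], [569.0, 149.0, 155.0], [571.0, 175.0, 139.0], [568.0, 167.0, 141.0], [563.0, 157.0, 145.0], [563.0, 149.0, 145.0], [565.0, 175.0, 129.0], [561.0, 165.0, 132.0], [565.0, 181.0, 118.0], [555.0, 151.0, 133.0], [553.0, 153.0, 128.0], [552.0, 155.0, 123.0], [550.0, 160.0, 117.0], [552.0, 181.0, 102.0], [548.0, 171.0, 105.0], [544.0, 160.0, 110.0], [546.0, 190.0, 90.0], [544.0, 172.0, 96.0], [540.0, 167.0, 95.0], [505.0, 199.0, 101.0], [503.0, 201.0, 95.0]]
```

Create go.py:
```python
from m import *
from scipy.spatial.transform import Rotation as Ro
yaw=np.radians(-29.9);C=np.array([.518,.188,0]);B=Ro.from_euler('z',yaw)
def to(*pts):
    s=r.get_state();T=Ro.from_euler('xyz',s["eef_rot"],degrees=True);p=s["tcp_pos"]
    print("t",s["time_s"],"box-frame tcp",np.round(B.inv().apply(p-C),4),"F",np.round(s["contact_force"],1))
    G=Ro.from_euler('xyz',[180,0,-29.9],degrees=True)
    print("rot",np.round(np.degrees((T.inv()*G).as_rotvec()),2))
    for q in pts:
        w=B.apply(q)+C;print(q,np.round(w,4),np.round(T.inv().apply(w-p),4))
```

Run:
```python
from go import *
to([.100,0,.23],[.1,0,.13])
for n in("top","scene"):
    W=np.load(n+"0.npz")["W"];m=(W[...,2]>.12)&(W[...,2]<.6)
    Q=W[m&(W[...,1]>-.0)]
    k,c=np.unique(np.round(Q[:,:2]*10),axis=0,return_counts=True)
    print(n,[(a.tolist(),int(b),round(float(Q[(np.round(Q[:,:2]*10)==a).all(1),2].max()),3)) for a,b in zip(k,c) if b>15])
```

```text
t 0.1 box-frame tcp [-0.5223  0.2324  0.2257] F [ 0.1  0.1 -0.8]
rot [ 0.09 -0.02 14.32]
[0.1, 0, 0.23] [0.6047 0.1382 0.23  ] [ 0.5454  0.3791 -0.0036]
[0.1, 0, 0.13] [0.6047 0.1382 0.13  ] [0.5454 0.379  0.0964]
top [([1.0, 4.0], 646, 0.296), ([2.0, 4.0], 3071, 0.343), ([3.0, 4.0], 3258, 0.347), ([4.0, 4.0], 3419, 0.357), ([5.0, 4.0], 3612, 0.376), ([6.0, 1.0], 20, 0.164), ([6.0, 2.0], 147, 0.164), ([6.0, 4.0], 3846, 0.395), ([7.0, 4.0], 4115, 0.423), ([8.0, 4.0], 3812, 0.44), ([9.0, 4.0], 1487, 0.35), ([10.0, 2.0], 339, 0.165), ([10.0, 3.0], 378, 0.166), ([10.0, 4.0], 167, 0.199)]
scene [([0.0, 0.0], 1436, 0.39), ([0.0, 1.0], 368, 0.278), ([1.0, 0.0], 1354, 0.389), ([1.0, 1.0], 20, 0.24), ([2.0, 4.0], 57, 0.149), ([3.0, 4.0], 2579, 0.332), ([4.0, 4.0], 6531, 0.469), ([5.0, 4.0], 5721, 0.457), ([6.0, 1.0], 34, 0.166), ([6.0, 2.0], 174, 0.165), ([6.0, 4.0], 3929, 0.419), ([7.0, 4.0], 2691, 0.381), ([8.0, 4.0], 1818, 0.343), ([9.0, 4.0], 1234, 0.305), ([10.0, 2.0], 823, 0.169), ([10.0, 3.0], 715, 0.168), ([10.0, 4.0], 847, 0.269), ([11.0, 2.0], 511, 0.169), ([11.0, 3.0], 385, 0.169), ([11.0, 4.0], 456, 0.232), ([12.0, 2.0], 437, 0.169), ([12.0, 3.0], 315, 0.169), ([12.0, 4.0], 219, 0.198), ([13.0, 2.0], 79, 0.168), ([13.0, 3.0], 56, 0.167), ([13.0, 4.0], 89, 0.157)]
```

Run:
```python
from go import *
for n in("top","scene"):
    d=np.load(n+"0.npz");W=d["W"];m=(W[...,1]>.3)
    print(n,np.nanmax(W[...,1]))
    if n=="top":
        for v in (5,50,100,200,250,270,300,340,380):
            print(v,[np.round(W[v,u],2).tolist() for u in(2,30,60,85,95,105,120)])
    else:
        for v in (5,50,100,150,200,250,270,300,320):
            print(v,[np.round(W[v,u],2).tolist() for u in(2,40,80,120,160,200)])
```

```text
top 0.4245566950006435
5 [[0.79, 0.42, 0.43], [0.84, 0.42, 0.36], [0.9, 0.42, 0.26], [0.97, 0.42, 0.15], [1.01, 0.42, 0.09], [1.04, 0.42, 0.04], [0.97, 0.33, 0.14]]
50 [[0.72, 0.42, 0.41], [0.76, 0.42, 0.33], [0.81, 0.42, 0.23], [0.87, 0.42, 0.12], [0.9, 0.42, 0.06], [0.93, 0.42, 0.0], [0.93, 0.38, -0.0]]
100 [[0.64, 0.42, 0.39], [0.67, 0.42, 0.31], [0.71, 0.42, 0.2], [0.75, 0.42, 0.08], [0.77, 0.42, 0.03], [0.79, 0.42, -0.03], [0.78, 0.36, 0.0]]
200 [[0.48, 0.42, 0.35], [0.48, 0.42, 0.27], [0.5, 0.42, 0.16], [0.51, 0.42, 0.04], [0.51, 0.42, -0.02], [0.51, 0.39, -0.01], [0.51, 0.34, -0.0]]
250 [[0.39, 0.42, 0.34], [0.39, 0.42, 0.26], [0.39, 0.42, 0.14], [0.38, 0.42, 0.01], [0.38, 0.42, -0.05], [0.39, 0.38, -0.0], [0.39, 0.34, -0.0]]
270 [[0.36, 0.42, 0.34], [0.35, 0.42, 0.26], [0.34, 0.42, 0.13], [0.33, 0.42, 0.01], [0.33, 0.4, -0.0], [0.34, 0.37, -0.0], [0.34, 0.33, -0.0]]
300 [[0.31, 0.42, 0.34], [0.29, 0.42, 0.25], [0.28, 0.42, 0.13], [0.26, 0.42, 0.0], [0.26, 0.39, -0.0], [0.26, 0.37, -0.0], [0.26, 0.33, -0.0]]
340 [[0.24, 0.42, 0.34], [0.22, 0.42, 0.25], [0.19, 0.42, 0.12], [0.1
[... 648 characters left out ...]
42, 0.18], [0.46, 0.42, 0.1], [0.58, 0.42, 0.01], [0.56, 0.27, 0.08], [0.68, 0.23, 0.0]]
200 [[0.25, 0.42, 0.14], [0.32, 0.42, 0.07], [0.41, 0.42, -0.01], [0.44, 0.31, 0.01], [0.43, 0.18, 0.08], [0.47, 0.11, 0.07]]
250 [[0.2, 0.42, 0.04], [0.25, 0.39, -0.0], [0.29, 0.31, -0.0], [0.32, 0.22, 0.01], [0.36, 0.15, -0.0], [0.4, 0.07, 0.0]]
270 [[0.17, 0.42, 0.0], [0.21, 0.35, -0.0], [0.25, 0.27, 0.0], [0.28, 0.2, 0.0], [0.32, 0.12, -0.0], [0.35, 0.05, 0.0]]
300 [[0.12, 0.37, -0.0], [0.16, 0.3, -0.01], [0.19, 0.23, 0.0], [0.23, 0.15, 0.0], [0.26, 0.08, 0.0], [0.3, 0.01, -0.0]]
320 [[0.09, 0.34, -0.0], [0.13, 0.27, -0.0], [0.16, 0.2, -0.0], [0.19, 0.13, 0.0], [0.23, 0.06, 0.0], [0.26, -0.01, -0.0]]
```

The depth maps show a wall at y≈0.42, at least 0.47 high, and the arm starts beyond it. I'll lift straight up before swinging across.

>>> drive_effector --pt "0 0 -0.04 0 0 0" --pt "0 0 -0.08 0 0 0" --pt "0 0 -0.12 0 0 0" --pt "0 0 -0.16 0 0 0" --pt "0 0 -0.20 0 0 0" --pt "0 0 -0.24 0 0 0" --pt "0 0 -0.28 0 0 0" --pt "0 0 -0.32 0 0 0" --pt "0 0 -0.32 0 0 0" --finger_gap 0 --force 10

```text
refused: segments: the value is not of type 'object' (schema: type "object"). Nothing was moved.
```

I used the wrong layout. The manual says an object with the rows under "increments"; once more.

>>> drive_effector --segments '{"increments":[[0, 0, -0.04, 0, 0, 0], [0, 0, -0.08, 0, 0, 0], [0, 0, -0.12, 0, 0, 0], [0, 0, -0.16, 0, 0, 0], [0, 0, -0.20, 0, 0, 0], [0, 0, -0.24, 0, 0, 0], [0, 0, -0.28, 0, 0, 0], [0, 0, -0.32, 0, 0, 0], [0, 0, -0.32, 0, 0, 0]]}' --finger_gap 0 --force 10

```text
time_s: 0.85
tcp_pos: [0.1824, 0.6503, 0.5554]
eef_rot: [-179.3, 0.0, -15.6]
contact_force: [0.9, -0.2, 2.3]
gripper_width: 0.033
gripper_force: 0.0
```

Run:
```python
from go import *
s=r.get_state();print(np.round(s["joints"],1),s["tcp_pos"],s["eef_rot"],s["joint_torque"].round(1))
for n in("scene","top"):
    c=cap(n);cv2.imwrite(f"pics/{n}1.png",c["frame"][...,::-1])
    W=pts(c);print(n,np.nanmax(W[...,1]))
```

```text
[  90.9   20.7   42.3    0.2 -111.   -16.5] [0.18237433 0.65031047 0.55537862] [-1.79314955e+02  2.88475145e-02 -1.56415401e+01] [  1.4 -43.1  26.5   5.4  -1.3   0. ]
scene 0.42714833479699943
top 0.4244444823202034
```

View pics/scene1.png

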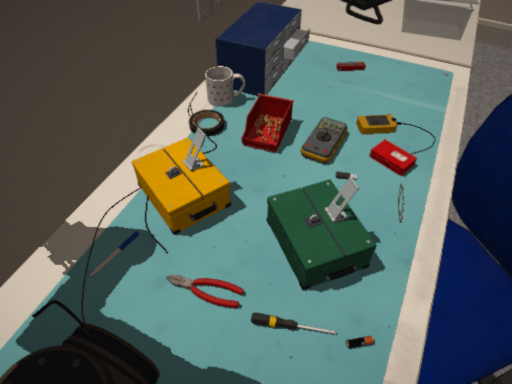

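The picture shows the scene unchanged, with no arm in view and only its shadow at about (90,240). The wrist is free of contact. I'll go a little higher before crossing the wall line.

>>> drive_effector --segments '{"increments":[[0, 0, -0.04, 0, 0, 0], [0, 0, -0.08, 0, 0, 0], [0, 0, -0.11, 0, 0, 0], [0, 0, -0.11, 0, 0, 0]]}'

```text
time_s: 1.28
tcp_pos: [0.1811, 0.646, 0.6521]
eef_rot: [179.7, -0.2, -15.7]
contact_force: [-0.5, -2.4, 0.6]
gripper_width: 0.0022
gripper_force: 0.0
```

Run:
```python
from go import *
print(r.get_state()["joints"].round(1))
to([.1,0,.66],[.1,0,.25],[.1,0,.13])
```

```text
[  91.    29.9   71.7    0.2 -132.2  -16.6]
t 1.2833 box-frame tcp [-0.5204  0.2291  0.6521] F [-0.5 -2.4  0.6]
rot [ 0.24 -0.28 14.25]
[0.1, 0, 0.66] [0.6047 0.1382 0.66  ] [ 0.5449  0.3748 -0.0038]
[0.1, 0, 0.25] [0.6047 0.1382 0.25  ] [0.5432 0.3728 0.4062]
[0.1, 0, 0.13] [0.6047 0.1382 0.13  ] [0.5426 0.3723 0.5262]
```

>>> drive_effector --segments '{"increments":[[0.034, 0.012, 0.005, 0, 0, 2], [0.068, 0.024, 0.01, 0, 0, 4], [0.10, 0.036, 0.01, 0, 0, 6], [0.134, 0.048, 0.01, 0, 0, 8], [0.167, 0.06, 0.01, 0, 0, 10], [0.2, 0.077, 0.01, 0, 0, 12], [0.23, 0.094, 0.01, 0, 0, 14.2], [0.26, 0.111, 0.01, 0, 0, 14.2], [0.29, 0.128, 0.01, 0, 0, 14.2], [0.32, 0.145, 0.01, 0, 0, 14.2], [0.35, 0.17, 0.01, 0, 0, 14.2], [0.375, 0.20, 0.01, 0, 0, 14.2]]}'

```text
time_s: 2.28
tcp_pos: [0.4896, 0.3541, 0.6393]
eef_rot: [179.8, 0.1, -29.7]
contact_force: [1.4, 1.5, -0.4]
gripper_width: 0.0003
gripper_force: 0.0
```

Run:
```python
from go import *
print(r.get_state()["joints"].round(1))
to([.1,0,.4],[.1,0,.25],[.1,0,.13])
```

```text
[ 5.43e+01  1.75e+01  4.93e+01 -1.00e-01 -1.22e+02  5.90e+00]
t 2.2833 box-frame tcp [-0.1074  0.1299  0.6393] F [ 1.4  1.5 -0.4]
rot [0.15 0.09 0.16]
[0.1, 0, 0.4] [0.6047 0.1382 0.4   ] [0.2074 0.1298 0.2393]
[0.1, 0, 0.25] [0.6047 0.1382 0.25  ] [0.2076 0.1294 0.3893]
[0.1, 0, 0.13] [0.6047 0.1382 0.13  ] [0.2078 0.1291 0.5093]
```

>>> drive_effector --segments '{"increments":[[0.033, 0.02, 0.01, 0, 0, 0], [0.066, 0.04, 0.02, 0, 0, 0], [0.096, 0.06, 0.04, 0, 0, 0], [0.12, 0.075, 0.07, 0, 0, 0], [0.145, 0.09, 0.1, 0, 0, 0], [0.168, 0.105, 0.13, 0, 0, 0], [0.19, 0.12, 0.16, 0, 0, 0], [0.208, 0.13, 0.19, 0, 0, 0], [0.208, 0.13, 0.23, 0, 0, 0], [0.208, 0.13, 0.27, 0, 0, 0], [0.208, 0.13, 0.31, 0, 0, 0], [0.208, 0.13, 0.35, 0, 0, 0]]}'

```text
time_s: 3.28
tcp_pos: [0.6031, 0.1381, 0.2889]
eef_rot: [-179.9, 0.1, -29.8]
contact_force: [0.9, 0.1, 0.4]
gripper_width: 0.0005
gripper_force: 0.0
```

Run:
```python
from go import *
to([.1,0,.25],[.1,0,.135])
for n in("scene","top"):
    c=cap(n);f=c["frame"][100:250,100:260] if n=="scene" else c["frame"][100:270,90:270]
    cv2.imwrite(f"pics/{n}2.png",cv2.resize(f,None,fx=3,fy=3)[...,::-1])
```

```text
t 3.2833 box-frame tcp [ 0.0987 -0.0008  0.2889] F [0.9 0.1 0.4]
rot [-0.08  0.1   0.09]
[0.1, 0, 0.25] [0.6047 0.1382 0.25  ] [ 0.0014 -0.0008  0.0389]
[0.1, 0, 0.135] [0.6047 0.1382 0.135 ] [ 0.0016 -0.0006  0.1539]
```

View pics/scene2.png

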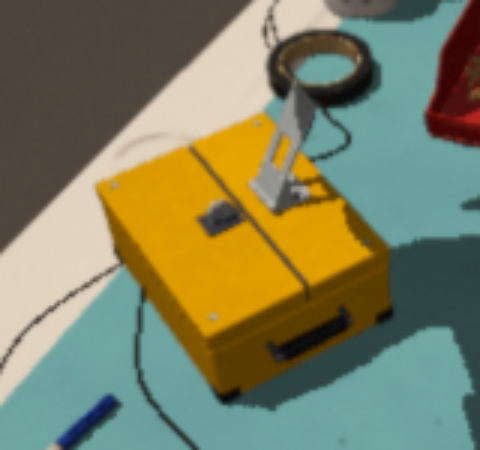

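The crop shows the hasp still leaning back at about (285,150) and the staple at (222,212); the gripper is just above the crop. The tool is behind the hasp, so I'll descend and start pushing.

>>> drive_effector --segments '{"increments":[[0.001, 0, 0.035, 0, 0, 0], [0.001, 0, 0.07, 0, 0, 0], [0.001, 0, 0.105, 0, 0, 0], [0.001, 0, 0.139, 0, 0, 0], [0.001, 0, 0.139, 0, 0, 0], [-0.012, 0, 0.139, 0, 0, 0], [-0.024, 0, 0.139, 0, 0, 0], [-0.034, 0, 0.138, 0, 0, 0], [-0.044, 0, 0.136, 0, 0, 0], [-0.054, 0, 0.133, 0, 0, 0], [-0.064, 0, 0.129, 0, 0, 0], [-0.064, 0, 0.129, 0, 0, 0]]}'

```text
time_s: 4.38
tcp_pos: [0.5478, 0.1724, 0.1652]
eef_rot: [-179.7, -0.0, -29.7]
contact_force: [-0.2, -0.1, 0.4]
gripper_width: 0.0005
gripper_force: 0.0
```

Run:
```python
from go import *
to()
c=cap("scene");f=c["frame"][70:250,100:260]
cv2.imwrite(f"pics/scene3.png",cv2.resize(f,None,fx=3,fy=3)[...,::-1])
```

```text
t 4.3833 box-frame tcp [0.0336 0.0014 0.1652] F [-0.2 -0.1  0.4]
rot [-0.28 -0.02  0.2 ]
```

View pics/scene3.png

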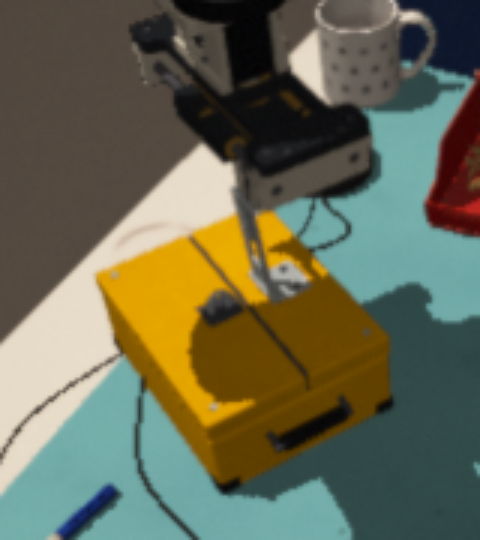

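The crop shows the hasp about upright at (255,240), with the fingers behind it and the staple at (220,305). I'll continue along the arc.

>>> drive_effector --segments '{"increments":[[-0.013, 0, 0, 0, 0, 0], [-0.0265, 0, 0.002, 0, 0, 0], [-0.039, 0, 0.007, 0, 0, 0], [-0.050, 0, 0.015, 0, 0, 0], [-0.060, 0, 0.024, 0, 0, 0], [-0.068, 0, 0.035, 0, 0, 0], [-0.074, 0, 0.047, 0, 0, 0], [-0.078, 0, 0.058, 0, 0, 0], [-0.079, 0, 0.063, 0, 0, 0], [-0.079, 0, 0.063, 0, 0, 0]]}'

```text
time_s: 5.27
tcp_pos: [0.4791, 0.2103, 0.0986]
eef_rot: [180.0, 0.1, -29.7]
contact_force: [-0.4, -0.8, -0.1]
gripper_width: 0.0005
gripper_force: 0.0
```

Run:
```python
from go import *
to([-.0445,0,.086])
c=cap("scene");f=c["frame"][70:250,100:260]
cv2.imwrite(f"pics/scene4.png",cv2.resize(f,None,fx=3,fy=3)[...,::-1])
```

```text
t 5.2667 box-frame tcp [-0.0448 -0.0001  0.0986] F [-0.4 -0.8 -0.1]
rot [0.   0.08 0.16]
[-0.0445, 0, 0.086] [0.4794 0.2102 0.086 ] [ 0.0003 -0.0001  0.0126]
```

View pics/scene4.png

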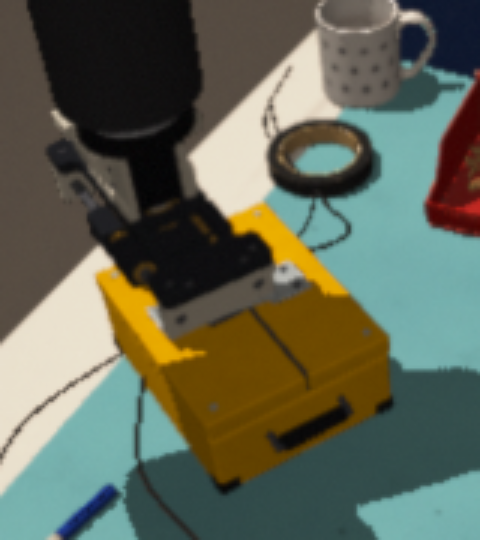

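The crop shows the gripper over the nearly shut hasp, whose hinge is at (290,275). I'll press down gently.

>>> drive_effector --segments '{"increments":[[0, 0, 0.004, 0, 0, 0], [0, 0, 0.008, 0, 0, 0], [0, 0, 0.011, 0, 0, 0], [0, 0, 0.012, 0, 0, 0], [0, 0, 0.012, 0, 0, 0]]}'

```text
time_s: 5.73
tcp_pos: [0.4807, 0.2104, 0.0881]
eef_rot: [-179.9, 0.0, -29.8]
contact_force: [-0.0, -0.1, -0.5]
gripper_width: 0.0003
gripper_force: 0.0
```

>>> drive_effector --segments '{"increments":[[0, 0, 0.001, 0, 0, 0], [0, 0, 0.001, 0, 0, 0]]}'

```text
time_s: 5.9
tcp_pos: [0.4807, 0.2105, 0.0873]
eef_rot: [-179.8, 0.0, -29.8]
contact_force: [-0.6, -0.8, 0.7]
gripper_width: 0.0004
gripper_force: 0.0
```

>>> drive_effector --segments '{"increments":[[0, 0, 0.001, 0, 0, 0], [0, 0, 0.001, 0, 0, 0]]}'

```text
time_s: 6.07
tcp_pos: [0.4807, 0.2106, 0.0864]
eef_rot: [-179.8, 0.0, -29.8]
contact_force: [-0.9, -0.5, 0.5]
gripper_width: 0.0006
gripper_force: 0.1
```

>>> drive_effector --segments '{"increments":[[0, 0, 0.001, 0, 0, 0], [0, 0, 0.001, 0, 0, 0]]}'

```text
time_s: 6.23
tcp_pos: [0.4808, 0.2107, 0.0861]
eef_rot: [-179.8, -0.0, -29.8]
contact_force: [-2.7, -2.3, 7.9]
gripper_width: 0.0003
gripper_force: 3.9
```

>>> drive_effector --segments '{"increments":[[0, 0, 0.001, 0, 0, 0], [0, 0, 0.001, 0, 0, 0]]}'

```text
time_s: 6.4
tcp_pos: [0.4808, 0.2107, 0.0858]
eef_rot: [-179.8, -0.0, -29.7]
contact_force: [-5.8, -1.9, 15.0]
gripper_width: 0.0002
gripper_force: 7.7
```

>>> drive_effector --segments '{"increments":[[0, 0, -0.01, 0, 0, 0], [0, 0, -0.03, 0, 0, 0], [0, 0, -0.06, 0, 0, 0], [0, 0, -0.1, 0, 0, 0], [0, 0, -0.14, 0, 0, 0], [0, 0, -0.18, 0, 0, 0], [0, 0, -0.22, 0, 0, 0], [0, 0, -0.26, 0, 0, 0], [-0.01, 0.04, -0.26, 0, 0, 0], [-0.02, 0.08, -0.26, 0, 0, 0], [-0.03, 0.12, -0.26, 0, 0, 0], [-0.03, 0.12, -0.26, 0, 0, 0]]}'

```text
time_s: 7.4
tcp_pos: [0.3907, 0.1167, 0.3455]
eef_rot: [-179.6, 0.0, -29.8]
contact_force: [-0.4, -0.1, -1.5]
gripper_width: 0.0004
gripper_force: 0.0
```

Run:
```python
from go import *
for n in("top","scene"):
    c=cap(n);W=pts(c);f=c["frame"];w=B.inv().apply((W-C).reshape(-1,3)).reshape(W.shape)
    m=(abs(w[...,1])<.013)&(w[...,0]>-.062)&(w[...,0]<-.032)
    hi=(w[...,2]>.092)&(w[...,2]<.2)&(abs(w[...,0])<.11)&(abs(w[...,1])<.05)
    print(n,m.sum(),np.percentile(w[m][:,2],[5,50,95]),np.round(w[hi]*1000)[:12].tolist())
    g=f[100:250,100:260] if n=="scene" else f[130:260,100:250]
    cv2.imwrite(f"pics/{n}5.png",cv2.resize(g,None,fx=3,fy=3)[...,::-1])
```

```text
top 148 [0.08269326 0.08541572 0.08820737] [[-7.0, 3.0, 94.0], [-6.0, 1.0, 93.0], [-10.0, 2.0, 102.0], [-9.0, 0.0, 99.0], [-8.0, -1.0, 97.0], [-13.0, 3.0, 100.0], [-11.0, -1.0, 99.0], [-15.0, 1.0, 102.0], [-14.0, -0.0, 99.0], [-18.0, 3.0, 99.0], [-17.0, -0.0, 102.0], [-16.0, -1.0, 96.0]]
scene 130 [0.08002099 0.08579544 0.08792414] [[-12.0, 2.0, 101.0], [-10.0, 2.0, 100.0], [-8.0, 2.0, 99.0], [-18.0, 1.0, 102.0], [-15.0, 3.0, 99.0], [-13.0, 1.0, 100.0], [-12.0, -1.0, 100.0], [-8.0, 2.0, 97.0], [-6.0, 1.0, 96.0], [-20.0, 4.0, 98.0], [-18.0, 2.0, 99.0], [-16.0, 1.0, 99.0]]
```

View pics/scene5.png

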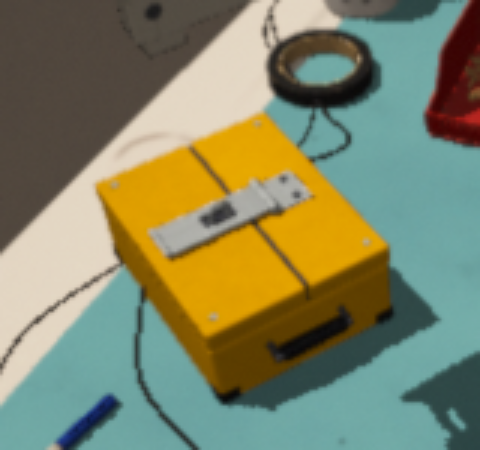

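The crop shows the hasp lying flat from (295,185) to (165,243), with the staple through its slot at (218,212). Its upper face measures z≈0.086 and the robot is clear, so I'll hand in.

```bash
python3 -c "
from plant import r
print(r.close_job())"
```

```text
the job is handed in; nothing more can be done
None
```

The yellow box's hasp is shut flat over its staple (upper face measured at about 86 mm), the arm is clear, the green hasp was never approached, and the job was handed in at about 7.5 s.

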